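# Find the rocking lid and press it home

## Robot

A 7-joint arm with a two-finger parallel gripper is mounted at the origin on the work surface; the furniture and walls round the work are solid. World frame = base frame: x ahead of the robot, y to its left, z up, the work surface at z = 0. Lengths are in m, angles in rad, forces in N, time in s.
With the tool pointing down it reaches from about 0.4 to 0.875 m from the base axis. Payload 6.5 kg.
Tool frame: the origin (TCP) lies on the centre line of the jaws, within the pads' length; the fingertips stand 25 mm ahead of it and the grasp point (between the pads) lies 6 mm ahead of it (bot.finger_overhang is the distance from the TCP to the fingertips, in m); z points along the fingers, y is the line along which they close (so a half turn about z gives the same grasp; the last joint's range is limited). The gripper opens to 88 mm and grips with 3 to 60 N. Pads are 18 mm wide; open, the fingers measure 123 mm over their backs; the gripper's body (75 mm by 187 mm) begins 45 mm behind the grasp point.
Start: joints at [-1.355, 0.536, -0.004, 1.538, 0.003, 1.067, -0.071], TCP at [0.181, 0.624, 0.264] pointing down, gripper open.
Joint ranges: [-2.7, 2.7], [-0.37, 2.16], [-1.27, 1.26], [0.24, 2.4], [-1.31, 4.45], [0.19, 1.91], [-2.76, 2.76]. Speed limits (rad/s): [2.39, 2.39, 3.14, 3.14, 3.14, 3.14, 3.14].

## Interface

Orientations are given as a unit quaternion [w, x, y, z].
In Python, from cell import bot gives the robot as it stands.
- The arm moves only by the tool drive_tool, never from a script. Its argument "targets" is a list that holds one entry, the list of rows, each a list of 7 numbers: the shift along the tool's x, y, z in cm, then the turn, a rotation vector about the tool's x, y, z in rad, then the finger opening in cm, from 0 to 8.81. In form: [[[x, y, z, wx, wy, wz, gripper], ...]]. A call has 1 to 12 rows; each row is the pose to reach, as a shift and turn from the pose commanded when the call began, along the tool's axes at that moment; what a row does not reach only later rows make up. A row lasts 1/8 s, in which the tool goes at most 62.5 mm and 10.7 degrees, less where a joint would pass 70% of its speed; a pose out of reach is approached as far as the arm can. A call with a gripper value outside its range is refused whole. The fingers move at their own pace and stop on an object; the grip force is fixed at half the most. Time passes only in rows, so rows that repeat a pose let the fingers close. It gives the time, the measured TCP pose, the force, the opening and the grip force at its end, in the units of the state.
- bot.observe(): the state, without advancing time (a new reading comes with each control period).
- bot.camera(name): name is "scene" or "top"; returns the picture (384x512x3 uint8, red, green, blue); there is no depth.
- bot.calibration(name): a dict with "vfov" (degrees; the focal length in pixels is half the picture's height over the tangent of half this angle, whatever the lens; pixels are square), "cx", "cy" (the principal point, pixels), "distortion" ([k1, k2, p1, p2, k3] as OpenCV has them; the pictures are not rectified), "xyz" and "rotation" of the camera in the world. Camera axes: x right, y down, z forward; pixel columns grow to the right and rows downward; lengths in m; the calibration is good to about 2 mm. A picture is of the moment at which its call begins. calibration takes no time and is no camera call.
- bot.hand_in(): hands the job in; it is judged then, once.
Trained networks look in the newest picture that a camera, given by its name, has taken for a name from the list of things; names that differ only in an ending like _2 or _b are one class to them, and where a whole thing is asked for, a point or a joint stands for the part that bears it (a point fixed in the world has none). Each returns a list of dicts, best first, with "score" (0 to 1); they miss things now and then, are a little off and sometimes report something else, mostly with a low value. They report only what shows in the picture. A call takes as long as a camera call. They do not tell look-alikes from the thing itself.
- bot.search_frame(query, camera): "bbox" ([left, top, right, bottom] in pixels, round what is visible of it).
- bot.masks_of(query, camera): "region" (384x512 bool, what is visible of it) and "bbox" ([left, top, right, bottom] in pixels, round what is visible of it).
The state is a dict: "time": time; "joint_positions": joint angles; "qd": joint speeds; "joint_torque": joint torques, N m; "eef_pos": TCP position; "tool_rot": TCP orientation; "ft_force": force on the tool from outside, world axes, zero at the start; "ft_torque": the same for the moment, N m; "opening": finger opening in m; "grasp_force": force on a finger pad.
Only numpy, scipy, OpenCV 4.12 (cv2) and the standard library are available. Lean on these libraries where they do the work, as an engineer would, in place of code of your own. Each camera call takes 0.05 s, during which the arm holds its last target. There are 200 camera calls.

## Task

One of the four parts boxes has a lid that is not fully on. Press lightly near the ends of the lids with the fingertips until you find the one that rocks, then press that lid fully home at its middle, and finish while still holding it down with the fingertips, without leaning hard on it. Do not grip or lift anything, and leave the other things on the table where they are.

Things in the scene. Friction and masses are not known exactly. Their poses are not given: they have to be found in the camera images.
- lid_a: White press-fit lid of a grey parts box; the four lids look identical and any may be the loose one. Top 134 x 74 mm, flat, 5 mm thick; a 14 mm skirt hides the box's rim. Round mark at the middle; three 0.7 mm cross ribs 40 to 52 mm from the middle at each end. Origin: middle of the top plate's underside, so the top face is 5 mm above it. x along the 134 mm length, z up.
- lid_b: Lid identical to lid_a, same origin and axes. The boxes are fixed and stand on packings of different thickness: lid tops are 59 to 73 mm over the table, so height does not show which lid is loose. All lids are level at rest. Three lids are home: they bear on both end rims of their boxes and do not give when pressed.
- lid_c: Lid identical to lid_a, same origin and axes. How the loose lid (any of the four) behaves: it sits about 6 mm too high on a plug under its middle. Pressed lightly (1 to 2 N) about 45 mm from the middle, that end dips 3 to 5 mm and meets the rim: the lid tilts about 0.1 rad about its own y. It springs level when let go.
- lid_d: Lid identical to lid_a, same origin and axes. Seating the loose lid (any of the four): pressed at its middle with more than about 10 N it slides straight down about 6 mm onto the box's rims, then it is solid and stays down. Lids must not be pressed with more than 60 N.
- marker: Bystander, loose, to be left alone: black and white felt marker, 17 x 132 x 17 mm, lying between two boxes. Origin: centre of its underside.
- offcut: Bystander, loose, to be left alone: brown U-channel offcut, 22 x 120 x 13 mm, lying between two boxes. Origin: centre of its underside.
- pencil: Bystander, loose, to be left alone: green pencil, 7 x 117 mm, lying between two boxes. Origin: centre of its underside.
- tape_measure: Bystander, loose, to be left alone: yellow tape measure, 67 x 85 x 31 mm, right of the boxes. Origin: centre of its underside.
- calculator: Bystander, loose, to be left alone: pocket calculator, 124 x 76 x 16 mm, behind the boxes. Origin: centre of its underside.
- core: Bystander, loose, to be left alone: card tube, 72 mm across, 92 mm tall, standing left of the boxes. Origin: centre of its underside.
Not all that is in view belongs to the job. Leave any yellow look-alike of the part that bears lid_b alone.

How it is judged:
On the way, in this order (a step that is already met when the one before it is completed fails the run):
1. the loose lid has been rocked: pressed near an end, it tilts by more than 0.05 rad (angle between any of lid_a, lid_b, lid_c, lid_d's own z axis and vertical above 0.05 rad), for 0.1 s.
2. the loose lid is home: pressed down by more than 4.5 mm and level (((distance of lid_a from where it was at the start of the episode above 0.0045 m and angle between lid_a's own z axis and vertical below 0.03 rad) or (distance of lid_b from where it was at the start of the episode above 0.0045 m and angle between lid_b's own z axis and vertical below 0.03 rad) or (distance of lid_c from where it was at the start of the episode above 0.0045 m and angle between lid_c's own z axis and vertical below 0.03 rad) or (distance of lid_d from where it was at the start of the episode above 0.0045 m and angle between lid_d's own z axis and vertical below 0.03 rad))), for 0.2 s.
At the end, for the whole second after the job is handed in: The lid that rocked has gone down by more than 4.5 mm from where it stood, is level within 0.03 rad, and the fingers still press on that same lid with 0.5 to 40 N (((distance of lid_a from where it was at the start of the episode above 0.0045 m and angle between lid_a's own z axis and vertical below 0.03 rad and contact force between the fingers and lid_a between 0.5 and 40 N) or (distance of lid_b from where it was at the start of the episode above 0.0045 m and angle between lid_b's own z axis and vertical below 0.03 rad and contact force between the fingers and lid_b between 0.5 and 40 N) or (distance of lid_c from where it was at the start of the episode above 0.0045 m and angle between lid_c's own z axis and vertical below 0.03 rad and contact force between the fingers and lid_c between 0.5 and 40 N) or (distance of lid_d from where it was at the start of the episode above 0.0045 m and angle between lid_d's own z axis and vertical below 0.03 rad and contact force between the fingers and lid_d between 0.5 and 40 N))); the arm keeps its last pose, push and grip.
It fails at once if a lid is lifted (moved more than 9 mm) (distance of any of lid_a, lid_b, lid_c, lid_d from where it was at the start of the episode above 0.009 m).
It fails at once if a lid is pressed with more than 60 N (contact force between the fingers and lid_a above 60 N or contact force between the fingers and lid_b above 60 N or contact force between the fingers and lid_c above 60 N or contact force between the fingers and lid_d above 60 N).
It fails at once if a bystander is lifted or shifted by more than 20 mm (distance of any of marker, offcut, pencil, tape_measure, calculator, core from where it was at the start of the episode above 0.02 m).
It also fails if it takes over 45 s, if anything falls off the work surface, if the arm or the gripper's body presses on something with over 40 N, if the wrist force passes 120 N, or if a joint passes its speed limit or range.

## Working session

There is one attempt and no reset: what is moved stays moved. The work goes in short steps, Python scripts to look and compute and a tool call to move; the robot and the scene stay as the last step left them, time stands still between calls to the robot, and variables do not carry over. Pictures are saved under pics/ and viewed, at most 10 in all, crops included, and the job is handed in when it is done.

Besides the shell and the picture viewer there is one more tool, called after "Call:" as name(argument=value, ...), one argument or row to a line, values as JSON. drive_tool: Moves the arm, as the interface text tells. Its arguments: {"type":"object","properties":{"targets":{"type":"array"}},"required":["targets"]}

```bash
mkdir -p pics
cat > h.py <<'E'
from cell import bot
import numpy as np, cv2
from scipy.spatial.transform import Rotation as R
def cal(n):
    c=bot.calibration(n); f=192/np.tan(np.radians(c["vfov"])/2)
    K=np.array([[f,0,c["cx"]],[0,f,c["cy"]],[0,0,1]]); r=np.array(c["rotation"],float)
    if r.size==4: r=R.from_quat(r.ravel(),scalar_first=True).as_matrix()
    return K,np.array(c["distortion"]),np.array(c["xyz"]),r
def ground(n,px,z):
    K,d,o,r=cal(n)
    p=cv2.undistortPoints(np.array(px,float).reshape(-1,1,2),K,d).reshape(-1,2)
    v=np.c_[p,np.ones(len(p))]@r.T
    return o+v*((z-o[2])/v[:,2])[:,None]
def proj(n,P):
    K,d,o,r=cal(n)
    return cv2.projectPoints((np.array(P,float).reshape(-1,3)-o)@r,np.zeros(3),np.zeros(3),K,d)[0].reshape(-1,2)
E
python3 - <<'E'
from h import *
for n in("scene","top"):
    im=bot.camera(n); cv2.imwrite(f"pics/{n}0.png",cv2.resize(im[:,:,::-1],(800,600),interpolation=cv2.INTER_CUBIC))
    print(n,bot.calibration(n))
    for m in bot.masks_of("lid_a",n):
        q=cv2.minAreaRect(np.argwhere(m["region"])[:,::-1].astype(np.float32)); print(round(m["score"],2),np.round(m["bbox"]),np.round(q[0],1),np.round(q[1],1),round(q[2],1))
s=bot.observe(); print(s)
E
```

```text
scene {'vfov': 45.12507123299697, 'cx': 257.5974803265691, 'cy': 191.70104749669744, 'distortion': array([0.05294245, 0.        , 0.        , 0.        , 0.        ]), 'xyz': array([-0.4104344 , -1.13327807,  0.92000027]), 'rotation': array([-0.47264895,  0.82367903, -0.27434424,  0.15129792])}
0.84 [263. 265. 316. 303.] [290.1 282.7] [27.2 48.4] 51.3
0.81 [296. 211. 340. 239.] [317.7 223.1] [21.5 39.1] 50.2
0.67 [272. 188. 314. 209.] [293.4 198.8] [17.7 39.9] 65.8
0.59 [242. 171. 282. 189.] [262.4 180.3] [14.5 38.4] 74.7
0.57 [211. 157. 248. 176.] [230.6 164.2] [14.3 34.9] 63.4
top {'vfov': 44.81618025378393, 'cx': 254.03798833406708, 'cy': 193.3046433989872, 'distortion': array([-0.09046695,  0.        ,  0.        ,  0.        ,  0.        ]), 'xyz': array([0.27394488, 0.01320962, 1.53877538]), 'rotation': array([ 0.04291265, -0.7002876 ,  0.71146868, -0.03959914])}
0.96 [156. 156. 183. 202.] [167.9 178.5] [41.6 24.5] 77.9
0.88 [317. 156. 350. 201.] [330.9 177.9] [42. 24.] 74.1
0.84 [207. 144. 238. 194.] [223.2 169. ] [24.3 43.1] 9.5
0.64 [269. 147. 292. 187.] [277.3 166. ] [41.6 22.6] 83.7
0.59 [375. 235. 404. 284.] [387.4 258.4] [43.7 25.6] 80.5
{'time': 0.2, 'joint_positions': array([-1.35523247,  0.53689061, -0.00442265,  1.5384495 ,  0.00259922,
        1.06727811, -0.07118424]), 'qd': array([-0.00035878, -0.00084737, -0.00190461, -0.00297922,  0.00047045,
       -0.00064899, -0.0019752 ]), 'joint_torque': array([ 6.24602180e-04, -5.70776510e+01,  9.90333036e-01, -2.51573718e+01,
       -5.62420534e-02,  1.59457378e-02,  1.19891897e-04]), 'eef_pos': array([0.1806482 , 0.62405184, 0.263183  ]), 'tool_rot': array([-2.88526177e-05,  1.40380386e-01,  9.90097514e-01, -5.09154128e-04]), 'ft_force': array([-0.55582456,  0.53462139,  0.40305443]), 'ft_torque': array([-0.01970417,  0.00940938,  0.03481678]), 'grasp_force': 0.0, 'opening': 0.08810738287216473}
```

View pics/top0.png

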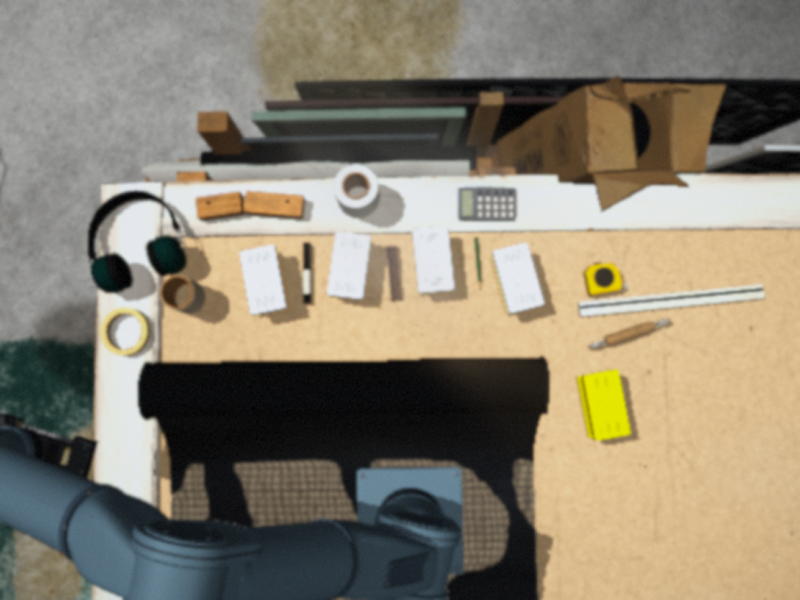

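View pics/scene0.png

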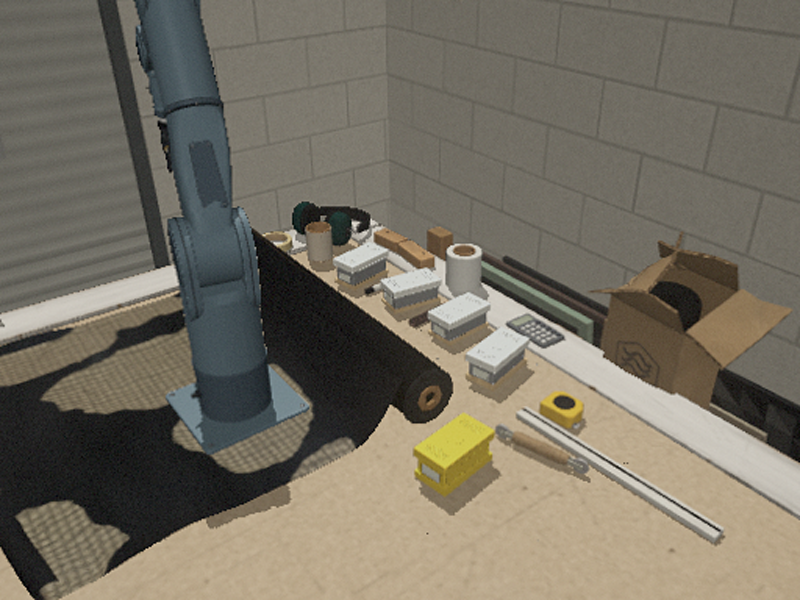

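Run:
```python
from h import *
px={}
for n in("scene","top"): 
    bot.camera(n); px[n]=bot.masks_of("lid_a",n)
from scipy.optimize import minimize
for m in px["top"]:
    q=cv2.minAreaRect(np.argwhere(m["region"])[:,::-1].astype(np.float32))
    w=ground("top",cv2.boxPoints(q),.066); c=ground("top",[q[0]],.066)[0]
    e=[w[1]-w[0],w[2]-w[1]]; L=max(e,key=np.linalg.norm)
    best=None
    for k in px["scene"]:
        v,u=np.argwhere(k["region"]).mean(0)
        for z in np.arange(.0,.09,.001):
            g=ground("top",[q[0]],z)[0]
            d=np.linalg.norm(proj("scene",g)[0]-[u,v])
            if best is None or d<best[0]: best=(d,z,g)
    print(np.round(q[0]),np.round(c,4),"sizes",[round(np.linalg.norm(x),3) for x in e],"yaw",round(np.degrees(np.arctan2(L[1],L[0])),1),"tri",round(best[0],1),best[1].round(3),best[2].round(3))
im=bot.camera("top")[130:300,140:420]; cv2.imwrite("pics/crop.png",cv2.resize(im[:,:,::-1],(800,486),interpolation=cv2.INTER_CUBIC))
```

```text
[387. 259.] [ 0.2324 -0.3988  0.066 ] sizes [np.float64(0.081), np.float64(0.137)] yaw -172.8 tri 0.8 0.055 [ 0.232 -0.402  0.055]
[224. 170.] [0.5237 0.1153 0.066 ] sizes [np.float64(0.138), np.float64(0.081)] yaw -7.9 tri 0.8 0.049 [0.527 0.117 0.049]Traceback (most recent call last):
  File "<stdin>", line 15, in <module>
  File "h.py", line 15, in proj
    K,d,o,r=cal(n)
            ~~~^^^
  File "h.py", line 5, in cal
    c=bot.calibration(n); f=192/np.tan(np.radians(c["vfov"])/2)
ValueError: time passes only in moves, steps and waits
```

The top view (800x600) shows four white lids at (263,280), (349,265), (433,261) and (518,278). The marker, offcut and pencil lie between them. The yellow look-alike at (605,405) is to be left alone; the job's lids are white, so the row of four fits.

```bash
sed -i 's/^def cal/from functools import lru_cache\n@lru_cache\ndef cal/' h.py
python3 - <<'E'
from h import *
px={}
for n in("scene","top"): 
    im=bot.camera(n); px[n]=bot.masks_of("lid_a",n)
crop=im[135:215,145:365]; cv2.imwrite("pics/crop.png",cv2.resize(crop[:,:,::-1],(800,291),interpolation=cv2.INTER_CUBIC))
for m in px["top"]:
    q=cv2.minAreaRect(np.argwhere(m["region"])[:,::-1].astype(np.float32))
    w=ground("top",cv2.boxPoints(q),.066); c=ground("top",[q[0]],.066)[0]
    e=[w[1]-w[0],w[2]-w[1]]; L=max(e,key=np.linalg.norm)
    best=None
    for k in px["scene"]:
        v,u=np.argwhere(k["region"]).mean(0)
        for z in np.arange(.03,.09,.001):
            g=ground("top",[q[0]],z)[0]
            d=np.linalg.norm(proj("scene",g)[0]-[u,v])
            if best is None or d<best[0]: best=(d,z,g)
    print(np.round(q[0]),np.round(c,4),"sizes",[round(float(np.linalg.norm(x)),3) for x in e],"yaw",round(np.degrees(np.arctan2(L[1],L[0])),1),"tri",round(best[0],1),best[1].round(3),best[2].round(3))
E
```

```text
[331. 178.] [ 0.4935 -0.2277  0.066 ] sizes [0.081, 0.138] yaw -168.2 tri 0.2 0.051 [ 0.496 -0.23   0.051]
[277. 166.] [ 0.5345 -0.0563  0.066 ] sizes [0.075, 0.132] yaw -175.8 tri 0.1 0.05 [ 0.537 -0.057  0.05 ]
[310. 130.] [ 0.6488 -0.1675  0.066 ] sizes [0.121, 0.07] yaw -90.8 tri 28.5 0.03 [ 0.658 -0.172  0.03 ]
[224. 170.] [0.5249 0.1151 0.066 ] sizes [0.136, 0.076] yaw -8.3 tri 0.6 0.05 [0.528 0.116 0.05 ]
[168. 179.] [0.498  0.2941 0.066 ] sizes [0.078, 0.137] yaw -168.9 tri 0.4 0.057 [0.499 0.296 0.057]
```

View pics/crop.png

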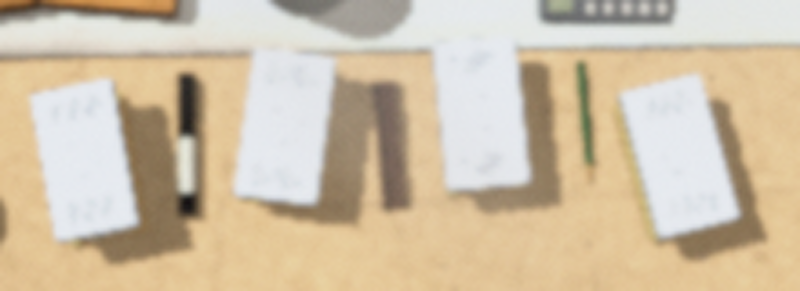

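The crop confirms the four white lids, matching the masks: centres in the top picture at (168,179), (224,170), (277,166) and (331,178). I'll write a small planner helper and start with the leftmost lid's near end.

```bash
cat > plan.py <<'E'
import sys
from h import *
L={1:(.498,.294,11),2:(.525,.115,-7.5),3:(.5345,-.056,5),4:(.4935,-.228,13)}
def plan(k,off,tipz,yaw=None):
    x,y,a=L[k]; a=np.radians(a); s=bot.observe()
    T=np.array([x+off*np.cos(a),y+off*np.sin(a),tipz+bot.finger_overhang])
    r=R.from_quat(s["tool_rot"],scalar_first=True)
    ya=a if yaw is None else np.radians(yaw)
    G=R.from_matrix(np.array([[-np.cos(ya),-np.sin(ya),0],[-np.sin(ya),np.cos(ya),0],[0,0,-1]]).T.T)
    G=R.from_matrix(np.c_[[-np.cos(ya),-np.sin(ya),0],[-np.sin(ya),np.cos(ya),0],[0,0,-1]])
    print("t",s["time"],"tip",np.round(s["eef_pos"]-[0,0,bot.finger_overhang],4),"F",np.round(s["ft_force"],2))
    print("shift cm",np.round(r.inv().apply(T-s["eef_pos"])*100,2),"rot",np.round((r.inv()*G).as_rotvec(),3))
a=sys.argv; plan(int(a[1]),float(a[2]),float(a[3]),float(a[4]) if len(a)>4 else None)
E
sed -i '/\.T\.T)/d' plan.py; python3 plan.py 1 -0.045 0.085; python3 plan.py 1 -0.045 0.2
```

```text
t 0.6 tip [0.1808 0.6244 0.2387] F [0.1  0.42 0.12]
shift cm [-35.65 -24.97  15.37] rot [ 0.     0.    -0.474]
t 0.6 tip [0.1808 0.6244 0.2387] F [0.1  0.42 0.12]
shift cm [-35.65 -24.97   3.87] rot [ 0.     0.    -0.474]
```

Call:
drive_tool(
  targets=[
    [[-35.65,-24.97,3,0,0,-0.474,0],[-35.65,-24.97,3,0,0,-0.474,0],[-35.65,-24.97,3,0,0,-0.474,0],[-35.65,-24.97,3,0,0,-0.474,0],[-35.65,-24.97,3,0,0,-0.474,0],[-35.65,-24.97,3,0,0,-0.474,0],[-35.65,-24.97,3,0,0,-0.474,0],[-35.65,-24.97,3,0,0,-0.474,0],[-35.65,-24.97,9,0,0,-0.474,0],[-35.65,-24.97,15,0,0,-0.474,0],[-35.65,-24.97,15.5,0,0,-0.474,0],[-35.65,-24.97,15.5,0,0,-0.474,0]],
  ],
)

```text
time: 2.1
eef_pos: [0.4541, 0.2864, 0.11]
tool_rot: [0.0, -0.096, 0.995, 0.0]
ft_force: [0.1, 0.9, 0.8]
opening: 0.0008
grasp_force: 0.0
```

Call:
drive_tool(
  targets=[
    [[0,0,0.5,0,0,0,0],[0,0,0.8,0,0,0,0],[0,0,1.0,0,0,0,0],[0,0,1.0,0,0,0,0]],
  ],
)

```text
time: 2.6
eef_pos: [0.4538, 0.2854, 0.0989]
tool_rot: [0.0, -0.096, 0.995, 0.0]
ft_force: [-0.2, 1.2, -1.1]
opening: 0.0007
grasp_force: 0.0
```

Call:
drive_tool(
  targets=[
    [[0,0,0.15,0,0,0,0],[0,0,0.25,0,0,0,0],[0,0,0.25,0,0,0,0]],
  ],
)

```text
time: 2.98
eef_pos: [0.4537, 0.2853, 0.0961]
tool_rot: [-0.0, -0.096, 0.995, -0.0]
ft_force: [-0.1, -0.0, 0.2]
opening: 0.0002
grasp_force: 0.0
```

Call:
drive_tool(
  targets=[
    [[0,0,0.1,0,0,0,0],[0,0,0.2,0,0,0,0],[0,0,0.2,0,0,0,0]],
  ],
)

```text
time: 3.35
eef_pos: [0.4537, 0.2854, 0.0941]
tool_rot: [-0.0, -0.096, 0.995, -0.0]
ft_force: [0.4, -0.4, 0.2]
opening: 0.0005
grasp_force: 0.0
```

Tip is at 0.069 with no contact yet; continuing in 2 mm steps.

Call:
drive_tool(
  targets=[
    [[0,0,0.1,0,0,0,0],[0,0,0.2,0,0,0,0],[0,0,0.2,0,0,0,0]],
  ],
)

```text
time: 3.72
eef_pos: [0.4537, 0.2854, 0.0922]
tool_rot: [-0.0, -0.096, 0.995, -0.0]
ft_force: [-0.6, 0.3, -0.4]
opening: 0.0005
grasp_force: 0.1
```

Call:
drive_tool(
  targets=[
    [[0,0,0.1,0,0,0,0],[0,0,0.2,0,0,0,0],[0,0,0.2,0,0,0,0]],
  ],
)

```text
time: 4.1
eef_pos: [0.4537, 0.2854, 0.0902]
tool_rot: [-0.0, -0.096, 0.995, -0.0]
ft_force: [0.6, 1.1, 1.4]
opening: 0.0006
grasp_force: 0.4
```

Call:
drive_tool(
  targets=[
    [[0,0,0.1,0,0,0,0],[0,0,0.15,0,0,0,0],[0,0,0.15,0,0,0,0]],
  ],
)

```text
time: 4.47
eef_pos: [0.4538, 0.2855, 0.0894]
tool_rot: [0.0, -0.096, 0.995, 0.0]
ft_force: [-3.4, -2.6, 9.0]
opening: 0.0004
grasp_force: 4.8
```

Run:
```python
from h import *
f=[]
for i in range(3):
    bot.camera("top"); s=bot.observe(); f.append(s["ft_force"]); 
print(np.round(f,2),s["eef_pos"][2]-bot.finger_overhang,s["ft_torque"])
```

```text
[[-3.26 -1.46  9.2 ]
 [-2.95 -1.16  9.97]
 [-3.54 -1.45  8.87]] 0.0643993122681635 [-0.23615824  0.50086531 -0.00632516]
```

Lid 1 is solid: 9 N in under 1 mm, at a height of 0.065. Next is lid 2.

```bash
python3 plan.py 2 -0.045 0.078
```

```text
t 4.625 tip [0.4537 0.2854 0.0644] F [-3.54 -1.45  8.87]
shift cm [  0.53 -16.66  -1.36] rot [0.    0.    0.323]
```

Call:
drive_tool(
  targets=[
    [[0,0,-3.5,0,0,0,0],[0.5,-6,-3.5,0,0,0.1,0],[0.5,-11,-3.5,0,0,0.25,0],[0.5,-16.7,-3.5,0,0,0.32,0],[0.5,-16.7,-3.5,0,0,0.32,0],[0.5,-16.7,-1.5,0,0,0.32,0],[0.5,-16.7,-1.1,0,0,0.32,0],[0.5,-16.7,-1.1,0,0,0.32,0]],
  ],
)

```text
time: 5.62
eef_pos: [0.4805, 0.1213, 0.0996]
tool_rot: [-0.0, 0.063, 0.998, 0.0]
ft_force: [-0.5, 0.7, 0.6]
opening: 0.0004
grasp_force: 0.0
```

Call:
drive_tool(
  targets=[
    [[0,0,0.1,0,0,0,0],[0,0,0.2,0,0,0,0],[0,0,0.2,0,0,0,0]],
  ],
)

```text
time: 6.0
eef_pos: [0.4809, 0.1206, 0.0979]
tool_rot: [0.0, 0.064, 0.998, 0.0]
ft_force: [0.7, 0.2, -0.4]
opening: 0.0007
grasp_force: 0.0
```

Call:
drive_tool(
  targets=[
    [[0,0,0.1,0,0,0,0],[0,0,0.2,0,0,0,0],[0,0,0.2,0,0,0,0]],
  ],
)

```text
time: 6.38
eef_pos: [0.4807, 0.1205, 0.0956]
tool_rot: [-0.0, 0.064, 0.998, -0.0]
ft_force: [-0.3, -0.0, 0.1]
opening: 0.0004
grasp_force: 0.0
```

Call:
drive_tool(
  targets=[
    [[0,0,0.1,0,0,0,0],[0,0,0.2,0,0,0,0],[0,0,0.2,0,0,0,0]],
  ],
)

```text
time: 6.75
eef_pos: [0.4807, 0.1205, 0.0936]
tool_rot: [-0.0, 0.064, 0.998, -0.0]
ft_force: [0.4, 0.4, 0.0]
opening: 0.0005
grasp_force: 0.0
```

Tip at 0.0686, still free.

Call:
drive_tool(
  targets=[
    [[0,0,0.1,0,0,0,0],[0,0,0.2,0,0,0,0],[0,0,0.2,0,0,0,0]],
  ],
)

```text
time: 7.12
eef_pos: [0.4807, 0.1205, 0.0916]
tool_rot: [-0.0, 0.064, 0.998, -0.0]
ft_force: [0.5, 0.2, 0.3]
opening: 0.0003
grasp_force: 0.0
```

Call:
drive_tool(
  targets=[
    [[0,0,0.1,0,0,0,0],[0,0,0.2,0,0,0,0],[0,0,0.2,0,0,0,0]],
  ],
)

```text
time: 7.5
eef_pos: [0.4807, 0.1205, 0.0896]
tool_rot: [-0.0, 0.064, 0.998, -0.0]
ft_force: [0.3, 0.3, -0.4]
opening: 0.0004
grasp_force: 0.0
```

Call:
drive_tool(
  targets=[
    [[0,0,0.1,0,0,0,0],[0,0,0.2,0,0,0,0],[0,0,0.2,0,0,0,0]],
  ],
)

```text
time: 7.88
eef_pos: [0.4807, 0.1205, 0.0876]
tool_rot: [-0.0, 0.064, 0.998, -0.0]
ft_force: [-0.6, -0.2, -0.1]
opening: 0.0004
grasp_force: 0.0
```

Call:
drive_tool(
  targets=[
    [[0,0,0.1,0,0,0,0],[0,0,0.2,0,0,0,0],[0,0,0.2,0,0,0,0]],
  ],
)

```text
time: 8.25
eef_pos: [0.4808, 0.1205, 0.0859]
tool_rot: [-0.0, 0.064, 0.998, 0.0]
ft_force: [-0.8, -1.1, 3.9]
opening: 0.0003
grasp_force: 2.1
```

Call:
drive_tool(
  targets=[
    [[0,0,0.05,0,0,0,0],[0,0,0.05,0,0,0,0]],
  ],
)

```text
time: 8.5
eef_pos: [0.4808, 0.1205, 0.0859]
tool_rot: [0.0, 0.064, 0.998, 0.0]
ft_force: [-3.7, -0.1, 11.0]
opening: 0.0007
grasp_force: 5.6
```

```bash
python3 plan.py 3 -0.045 0.074
```

```text
t 8.5 tip [0.4808 0.1205 0.0609] F [-3.72 -0.1  10.97]
shift cm [ -3.18 -17.78  -1.31] rot [ 0.     0.    -0.215]
```

Lid 2 is solid too, so on to lid 3.

Call:
drive_tool(
  targets=[
    [[0,0,-4,0,0,0,0],[-1,-5.5,-4,0,0,-0.1,0],[-2,-11,-4,0,0,-0.2,0],[-3.2,-16,-4,0,0,-0.21,0],[-3.2,-17.8,-4,0,0,-0.21,0],[-3.2,-17.8,-2,0,0,-0.21,0],[-3.2,-17.8,-1.4,0,0,-0.21,0],[-3.2,-17.8,-1.4,0,0,-0.21,0]],
  ],
)

```text
time: 9.5
eef_pos: [0.4895, -0.0592, 0.0989]
tool_rot: [-0.001, -0.042, 0.999, 0.0]
ft_force: [0.2, -0.3, 0.4]
opening: 0.0006
grasp_force: 0.0
```

Call:
drive_tool(
  targets=[
    [[0,0,0.1,0,0,0,0],[0,0,0.2,0,0,0,0],[0,0,0.2,0,0,0,0]],
  ],
)

```text
time: 9.88
eef_pos: [0.4899, -0.06, 0.0974]
tool_rot: [0.0, -0.041, 0.999, -0.0]
ft_force: [0.9, 0.4, 0.3]
opening: 0.0005
grasp_force: 0.0
```

Call:
drive_tool(
  targets=[
    [[0,0,0.1,0,0,0,0],[0,0,0.2,0,0,0,0],[0,0,0.2,0,0,0,0]],
  ],
)

```text
time: 10.25
eef_pos: [0.4898, -0.0601, 0.0951]
tool_rot: [-0.0, -0.041, 0.999, 0.0]
ft_force: [0.1, 0.3, -0.4]
opening: 0.0004
grasp_force: 0.0
```

Call:
drive_tool(
  targets=[
    [[0,0,0.1,0,0,0,0],[0,0,0.2,0,0,0,0],[0,0,0.2,0,0,0,0]],
  ],
)

```text
time: 10.62
eef_pos: [0.4898, -0.0601, 0.0931]
tool_rot: [-0.0, -0.041, 0.999, 0.0]
ft_force: [-0.8, 0.0, -0.8]
opening: 0.0003
grasp_force: 0.0
```

Call:
drive_tool(
  targets=[
    [[0,0,0.1,0,0,0,0],[0,0,0.2,0,0,0,0],[0,0,0.2,0,0,0,0]],
  ],
)

```text
time: 11.0
eef_pos: [0.4898, -0.0601, 0.0911]
tool_rot: [-0.0, -0.041, 0.999, 0.0]
ft_force: [-0.2, 0.5, 0.7]
opening: 0.0006
grasp_force: 0.0
```

Call:
drive_tool(
  targets=[
    [[0,0,0.1,0,0,0,0],[0,0,0.2,0,0,0,0],[0,0,0.2,0,0,0,0]],
  ],
)

```text
time: 11.38
eef_pos: [0.4897, -0.0601, 0.0891]
tool_rot: [-0.0, -0.041, 0.999, 0.0]
ft_force: [-0.3, 0.2, -0.3]
opening: 0.0004
grasp_force: 0.0
```

Call:
drive_tool(
  targets=[
    [[0,0,0.1,0,0,0,0],[0,0,0.2,0,0,0,0],[0,0,0.2,0,0,0,0]],
  ],
)

```text
time: 11.75
eef_pos: [0.4898, -0.0601, 0.0871]
tool_rot: [-0.0, -0.041, 0.999, 0.0]
ft_force: [-0.2, -0.6, -0.1]
opening: 0.0003
grasp_force: 0.0
```

Call:
drive_tool(
  targets=[
    [[0,0,0.1,0,0,0,0],[0,0,0.15,0,0,0,0],[0,0,0.15,0,0,0,0]],
  ],
)

```text
time: 12.12
eef_pos: [0.4898, -0.0601, 0.0857]
tool_rot: [-0.0, -0.041, 0.999, 0.0]
ft_force: [-1.0, -1.6, -1.0]
opening: 0.0003
grasp_force: 0.0
```

Call:
drive_tool(
  targets=[
    [[0,0,0.1,0,0,0,0],[0,0,0.15,0,0,0,0],[0,0,0.15,0,0,0,0]],
  ],
)

```text
time: 12.5
eef_pos: [0.4899, -0.0601, 0.0854]
tool_rot: [0.0, -0.041, 0.999, 0.0]
ft_force: [-3.9, -0.0, 17.1]
opening: 0.0003
grasp_force: 8.5
```

Call:
drive_tool(
  targets=[
    [[0,0,0.1,0,0,0,0],[0,0,0.1,0,0,0,0]],
  ],
)

```text
time: 12.75
eef_pos: [0.4899, -0.0602, 0.0853]
tool_rot: [0.0, -0.041, 0.999, 0.0]
ft_force: [-8.1, 0.4, 30.4]
opening: 0.0003
grasp_force: 15.1
```

Lid 3 is solid, which leaves lid 4 as the loose one. I'll rock it to confirm.

```bash
python3 plan.py 4 -0.045 0.075
```

```text
t 12.75 tip [ 0.4899 -0.0602  0.0603] F [-8.12  0.41 30.37]
shift cm [  5.47 -17.41  -1.47] rot [ 0.     0.    -0.145]
```

Call:
drive_tool(
  targets=[
    [[0,0,-4,0,0,0,0],[2,-5.5,-4,0,0,-0.07,0],[4,-11,-4,0,0,-0.14,0],[5.5,-16,-4,0,0,-0.14,0],[5.5,-17.4,-4,0,0,-0.14,0],[5.5,-17.4,-2.5,0,0,-0.14,0],[5.5,-17.4,-1.7,0,0,-0.14,0],[5.5,-17.4,-1.7,0,0,-0.14,0]],
  ],
)

```text
time: 13.75
eef_pos: [0.4491, -0.2359, 0.099]
tool_rot: [-0.001, -0.112, 0.994, 0.001]
ft_force: [0.9, 0.0, -0.1]
opening: 0.0003
grasp_force: 0.0
```

Call:
drive_tool(
  targets=[
    [[0,0,0.1,0,0,0,0],[0,0,0.2,0,0,0,0],[0,0,0.2,0,0,0,0]],
  ],
)

```text
time: 14.12
eef_pos: [0.4494, -0.238, 0.0984]
tool_rot: [0.0, -0.111, 0.994, -0.0]
ft_force: [0.0, -0.5, -0.4]
opening: 0.0006
grasp_force: 0.0
```

Call:
drive_tool(
  targets=[
    [[0,0,0.1,0,0,0,0],[0,0,0.2,0,0,0,0],[0,0,0.2,0,0,0,0]],
  ],
)

```text
time: 14.5
eef_pos: [0.4492, -0.2381, 0.0961]
tool_rot: [-0.0, -0.111, 0.994, 0.0]
ft_force: [-0.4, 0.4, 0.0]
opening: 0.0004
grasp_force: 0.0
```

Call:
drive_tool(
  targets=[
    [[0,0,0.1,0,0,0,0],[0,0,0.2,0,0,0,0],[0,0,0.2,0,0,0,0]],
  ],
)

```text
time: 14.88
eef_pos: [0.4493, -0.238, 0.0941]
tool_rot: [-0.0, -0.111, 0.994, 0.0]
ft_force: [0.1, 0.3, 0.4]
opening: 0.0002
grasp_force: 0.0
```

Call:
drive_tool(
  targets=[
    [[0,0,0.1,0,0,0,0],[0,0,0.2,0,0,0,0],[0,0,0.2,0,0,0,0]],
  ],
)

```text
time: 15.25
eef_pos: [0.4492, -0.238, 0.0921]
tool_rot: [-0.0, -0.111, 0.994, 0.0]
ft_force: [0.6, 0.6, -0.2]
opening: 0.0005
grasp_force: 0.0
```

Call:
drive_tool(
  targets=[
    [[0,0,0.1,0,0,0,0],[0,0,0.2,0,0,0,0],[0,0,0.2,0,0,0,0]],
  ],
)

```text
time: 15.62
eef_pos: [0.4492, -0.238, 0.0901]
tool_rot: [-0.0, -0.111, 0.994, 0.0]
ft_force: [0.8, -0.4, 0.7]
opening: 0.0001
grasp_force: 0.0
```

Call:
drive_tool(
  targets=[
    [[0,0,0.1,0,0,0,0],[0,0,0.2,0,0,0,0],[0,0,0.2,0,0,0,0]],
  ],
)

```text
time: 16.0
eef_pos: [0.4494, -0.2381, 0.0894]
tool_rot: [0.0, -0.111, 0.994, -0.0]
ft_force: [-4.4, 2.9, 16.8]
opening: 0.0006
grasp_force: 8.3
```

Call:
drive_tool(
  targets=[
    [[0,0,0.1,0,0,0,0],[0,0,0.15,0,0,0,0],[0,0,0.15,0,0,0,0]],
  ],
)

```text
time: 16.38
eef_pos: [0.4494, -0.2381, 0.0893]
tool_rot: [0.0, -0.111, 0.994, 0.0]
ft_force: [-8.9, 5.4, 35.3]
opening: 0.0006
grasp_force: 17.6
```

Lid 4 is solid as well. Looking back, only lid 1 showed a small finger force (0.1, then 0.4 N) over about 3 mm before stopping; the others went straight from 0 to rigid. That fits a 3–4 mm dip, so I'll go back and test lid 1 again with finer readings.

```bash
python3 plan.py 1 -0.045 0.078
```

```text
t 16.375 tip [ 0.4494 -0.2381  0.0643] F [-8.88  5.38 35.34]
shift cm [-11.96  50.97  -1.37] rot [-0.    0.    0.03]
```

Call:
drive_tool(
  targets=[
    [[0,0,-5,0,0,0,0],[0,0,-6,0,0,0,0],[-12,51,-6,0,0,0.03,0],[-12,51,-6,0,0,0.03,0],[-12,51,-6,0,0,0.03,0],[-12,51,-6,0,0,0.03,0],[-12,51,-6,0,0,0.03,0],[-12,51,-6,0,0,0.03,0],[-12,51,-6,0,0,0.03,0],[-12,51,-6,0,0,0.03,0],[-12,51,-6,0,0,0.03,0],[-12,51,-6,0,0,0.03,0]],
  ],
)

```text
time: 17.88
eef_pos: [0.4534, 0.2868, 0.1461]
tool_rot: [-0.0, -0.097, 0.995, -0.0]
ft_force: [-0.3, 0.2, -0.2]
opening: 0.0001
grasp_force: 0.0
```

```bash
python3 plan.py 1 -0.045 0.073
python3 - <<'E'
from h import *
import numpy as np
a=bot.camera("scene"); bot.camera("scene"); np.save("ref.npy",a)
E
```

```text
t 17.875 tip [0.4534 0.2868 0.1211] F [-0.35  0.2  -0.24]
shift cm [-0.02 -0.15  4.81] rot [-0.    -0.001  0.003]
```

Call:
drive_tool(
  targets=[
    [[0,0,3,0,0,0,0],[0,0,4.6,0,0,0,0],[0,0,4.9,0,0,0,0],[0,0,5.0,0,0,0,0],[0,0,5.1,0,0,0,0],[0,0,5.1,0,0,0,0]],
  ],
)

```text
time: 18.73
eef_pos: [0.4542, 0.286, 0.0962]
tool_rot: [0.0, -0.096, 0.995, 0.0]
ft_force: [0.0, 0.6, -0.2]
opening: 0.0005
grasp_force: 0.0
```

```bash
cat > rd.py <<'E'
from h import *
f=[];g=[]
for i in range(3):
    bot.camera("top"); s=bot.observe(); f.append(s["ft_force"]); g.append(s["grasp_force"])
print(s["time"],"tip",s["eef_pos"]-[0,0,bot.finger_overhang],"F",np.mean(f,0).round(2),"g",np.round(g,2))
E
python3 rd.py
```

```text
18.875 tip [0.4540551  0.28597512 0.07100363] F [ 0.11 -1.2  -0.37] g [0. 0. 0.]
```

Call:
drive_tool(
  targets=[
    [[0,0,0.1,0,0,0,0],[0,0,0.2,0,0,0,0]],
  ],
)

```text
time: 19.12
eef_pos: [0.4539, 0.2859, 0.0937]
tool_rot: [0.0, -0.096, 0.995, -0.0]
ft_force: [-0.9, 0.1, -0.2]
opening: 0.0004
grasp_force: 0.0
```

```bash
python3 rd.py
```

```text
19.275 tip [0.45388573 0.28580327 0.06863383] F [ 0.51 -0.12  0.34] g [0. 0. 0.]
```

Call:
drive_tool(
  targets=[
    [[0,0,0.1,0,0,0,0],[0,0,0.2,0,0,0,0]],
  ],
)

```text
time: 19.52
eef_pos: [0.4539, 0.2858, 0.0917]
tool_rot: [-0.0, -0.096, 0.995, -0.0]
ft_force: [-0.4, 0.3, 0.4]
opening: 0.0006
grasp_force: 0.2
```

```bash
python3 rd.py
```

```text
19.675 tip [0.45388957 0.28583621 0.06666815] F [-0.21 -0.14  0.29] g [0.19 0.2  0.2 ]
```

A light, steady finger force at 0.0667 means lid 1 is giving. I'll go 2 mm deeper and hold.

Call:
drive_tool(
  targets=[
    [[0,0,0.1,0,0,0,0],[0,0,0.19,0,0,0,0],[0,0,0.19,0,0,0,0]],
  ],
)

```text
time: 20.05
eef_pos: [0.4539, 0.2859, 0.0898]
tool_rot: [0.0, -0.096, 0.995, -0.0]
ft_force: [-0.4, -0.1, 1.2]
opening: 0.0007
grasp_force: 0.4
```

```bash
python3 rd.py
python3 - <<'E'
from h import *
a=np.load("ref.npy"); b=bot.camera("scene")
u,v=proj("scene",[.498,.294,.065])[0].astype(int); s=np.s_[v-25:v+25,u-33:u+33]
o=np.vstack([a[s],b[s]]); cv2.imwrite("pics/rock.png",cv2.resize(o[:,:,::-1],None,fx=6,fy=6,interpolation=cv2.INTER_CUBIC))
E
```

```text
20.2 tip [0.45392646 0.28586703 0.06483679] F [-0.18  0.07  0.87] g [0.41 0.4  0.4 ]
```

View pics/rock.png

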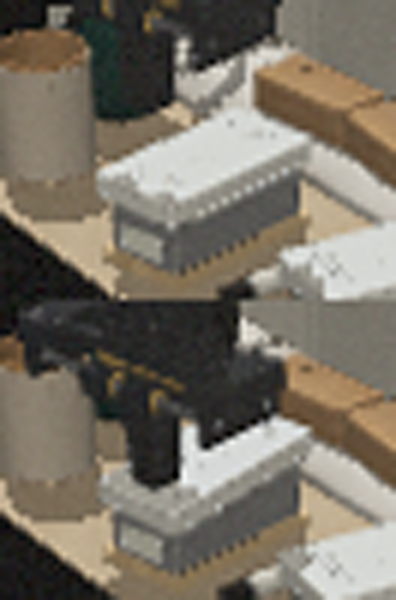

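Upper half is lid 1 at rest, level; lower half is pressed at the near end, which has dipped while the far end stands higher. So lid 1 is the loose one. I'll press a touch more, then move to its middle.

Call:
drive_tool(
  targets=[
    [[0,0,0.05,0,0,0,0],[0,0,0.05,0,0,0,0],[0,0,-2,0,0,0,0],[-4.5,0,-2,0,0,0,0],[-4.5,0,-2,0,0,0,0],[-4.5,0,-0.8,0,0,0,0],[-4.5,0,-0.6,0,0,0,0],[-4.5,0,-0.6,0,0,0,0]],
  ],
)

```text
time: 21.25
eef_pos: [0.4971, 0.2943, 0.0952]
tool_rot: [-0.001, -0.096, 0.995, -0.0]
ft_force: [-0.2, 0.1, 0.1]
opening: 0.0004
grasp_force: 0.0
```

Call:
drive_tool(
  targets=[
    [[0,0,0.1,0,0,0,0],[0,0,0.2,0,0,0,0],[0,0,0.3,0,0,0,0],[0,0,0.3,0,0,0,0]],
  ],
)

```text
time: 21.75
eef_pos: [0.4982, 0.2945, 0.0934]
tool_rot: [0.0, -0.096, 0.995, 0.0]
ft_force: [-0.9, -0.7, 5.0]
opening: 0.0005
grasp_force: 2.4
```

Call:
drive_tool(
  targets=[
    [[0,0,0.05,0,0,0,0],[0,0,0.1,0,0,0,0],[0,0,0.15,0,0,0,0],[0,0,0.2,0,0,0,0],[0,0,0.3,0,0,0,0],[0,0,0.3,0,0,0,0]],
  ],
)

```text
time: 22.5
eef_pos: [0.4982, 0.2945, 0.0907]
tool_rot: [0.0, -0.096, 0.995, 0.0]
ft_force: [-1.9, -2.5, 8.0]
opening: 0.0003
grasp_force: 4.0
```

Call:
drive_tool(
  targets=[
    [[0,0,0.1,0,0,0,0],[0,0,0.2,0,0,0,0],[0,0,0.25,0,0,0,0],[0,0,0.25,0,0,0,0]],
  ],
)

```text
time: 23.0
eef_pos: [0.4982, 0.2945, 0.0882]
tool_rot: [0.0, -0.096, 0.995, 0.0]
ft_force: [-1.6, -1.3, 8.0]
opening: 0.0005
grasp_force: 4.1
```

It is sliding down at a constant 8 N, about 5.2 mm so far.

Call:
drive_tool(
  targets=[
    [[0,0,0.05,0,0,0,0],[0,0,0.1,0,0,0,0],[0,0,0.15,0,0,0,0],[0,0,0.15,0,0,0,0]],
  ],
)

```text
time: 23.5
eef_pos: [0.4982, 0.2945, 0.0875]
tool_rot: [0.0, -0.096, 0.995, 0.0]
ft_force: [-4.3, -3.5, 17.8]
opening: 0.0005
grasp_force: 8.3
```

```bash
python3 rd.py
```

```text
23.65 tip [0.49822731 0.29454243 0.06249579] F [-5.09 -3.05 16.55] g [8.25 8.25 8.24]
```

The lid is home: it went down 6 mm and is now solid, with a steady 17 N held. Handing in.

```bash
python3 -c "
from cell import bot; print(bot.hand_in())"
```

```text
the job is handed in; nothing more can be done
None
```

The loose lid was the leftmost one; I rocked it at its near end, pressed it down about 6 mm at its middle until solid, and handed in with the fingertips still holding it at about 17 N (the hand-in gave no verdict).

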